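Turn the rail against the bench stop, then draw the chisel and hold it at the ready

TASK

Turn the notched rail so that its plain end butts squarely against the middle of the steel bench stop, lying flat, and let go of it. Then draw the chisel (square-sided handle, steel cap) out of the tool rack and finish while holding it still in the gripper, blade down and leaning about halfway between upright and level with the handle tipped back away from the stop, the cutting edge raised about 7 cm above the rail's notched end. Do not touch the rail with the chisel, and leave the other tools and pieces where they are.

Things in the scene. Friction and masses are not known exactly. Their poses are not given: they have to be found in the camera images.
- stop: bench stop, a bent steel L-bracket screwed to the bench, fixed. Upright flange 130 mm wide (along its y), 5 mm thick, 40 mm tall; origin at bench level in the middle of the flange's flat front face (x = 0), which faces the robot side (its -x); the foot with two screws and two gussets lies behind, 60 mm towards its +x
- board_mid (a point): centre of the notched rail, a loose light-wood piece 120 mm long (x) x 45 mm wide (y) x 28 mm thick (z), about 0.11 kg, lying flat on the bench crosswise in front of the stop at the start; its +x points to the plain end, -x to the notched end
- board_plain_end (a point): middle of the rail's plain end face, 60 mm from its centre, 14 mm above its underside
- board_cut_end (a point): middle of the rail's notched end, opposite the plain end; three pins 9 mm wide and 22 mm long with two 9 mm gaps between them
- rack: wooden tool rack, fixed: a rail 70 mm (x) x 270 mm (y), 18 mm thick, its top 90 mm above the bench, on two end cheeks; origin at bench level under its middle. Three slots 12 x 28 mm in a row along its y at -85, 0 and +85 mm hold chisel, file and awl in any order
- chisel_mid (a point): centre of the chisel's handle. The chisel stands upright in a rack slot, blade down, and lifts straight out. Light-wood handle, square 24 x 24 mm with rounded edges, flats along its x and y, 90 mm long, with a steel shoulder ring (32 mm across, 6 mm high, resting on the rack's top) below it and a steel cap on top: handle overall from 50 mm below this point to 50 mm above. Its z axis runs along the chisel from blade to cap; about 0.15 kg, centre of mass near the shoulder
- chisel_tip (a point): middle of the chisel's cutting edge, 125 mm below chisel_mid along the chisel; the flat blade is 20 mm wide (y), 4 mm thick (x) and reaches 75 mm below the shoulder
- file_mid (a point): centre of the handle of the file in the rack: round waisted wooden handle 32 mm across, 75 mm tall above the rack's top; leave it
- awl_mid (a point): centre of the handle of the awl in the rack: round pear-shaped wooden handle 40 mm across, 54 mm tall above the rack's top; leave it
- mallet_mid (a point): centre of the head (120 x 70 x 55 mm) of a wooden mallet lying on the bench; leave it
- square_corner (a point): corner of a try square lying on the bench, where its steel blade (30 x 160 mm, along its y) leaves the wooden stock (120 x 20 x 18 mm, along its x); leave it
- offcut_mid (a point): centre of a wooden offcut 80 x 45 x 20 mm lying on the bench; leave it
- sander_mid (a point): centre of a cork sanding block 90 x 55 x 35 mm lying on the bench; leave it
Things that resemble listed ones, but are neither listed nor needed, are in the scene too. What is shaped like the part that bears chisel_mid but blue is not meant.

How it is judged:
By the outcome, as a careful person would: the job done as asked, in the order asked, and still so for the second after the job is handed in, while the arm keeps its last pose, push and grip.
It also fails if it takes over 61 s, if anything falls off the work surface, if the arm or the gripper's body presses on something with over 40 N, if the wrist force passes 120 N, or if a joint passes its speed limit or range.

ROBOT

A 6-joint arm with a two-finger parallel gripper is mounted at the origin on the work surface. World frame = base frame: x ahead of the robot, y to its left, z up, the work surface at z = 0. Lengths are in mm, angles in rad, forces in N, time in s.
With the tool pointing down it reaches from about 300 to 775 mm from the base axis. Payload 14.6 kg.
Tool frame: the origin (TCP) lies on the centre line of the jaws, within the pads' length; the fingertips stand 8 mm ahead of it and the grasp point (between the pads) lies 11 mm behind it; z points along the fingers, y is the direction in which the jaws open and shut (so a half turn about z gives the same grasp; the last joint's range is limited). The gripper opens to 94 mm and grips with 3 to 60 N. Pads are 16 mm wide; open, the fingers measure 119 mm over their backs; the gripper's body (75 mm by 177 mm) begins 78 mm behind the grasp point.
Start: joints at [1.04, 0.3, 1.521, -0, 1.321, -0.067], TCP at [246.038, 491.889, 213.446] pointing down, gripper open.
Joint ranges: [-3.03, 3.03], [-0.79, 2.21], [0.23, 2.52], [-1.04, 4.18], [0, 3.07], [-2.55, 2.55]. Speed limits (rad/s): [2.22, 2.22, 2.57, 3.14, 3.14, 3.14].

INTERFACE

Orientations are given as [roll, pitch, yaw] about the fixed x, y, z axes, in that order (R = Rz(yaw) Ry(pitch) Rx(roll)).
In Python, from cell import read_state, cams, manip gives the robot as it stands.
- The arm moves only by the shell command python3 -m handwheel 'ROWS' [OPENING] [FORCE]. ROWS is JSON, a list of rows, each a list of 4 numbers: the shift along the tool's x, y, z in m, then the turn about the tool's z in degrees. In form: [[dx, dy, dz, turn], ...]. A call has 1 to 5 rows; each row is the pose to reach, as a shift and turn from the pose measured when the call began, along the tool's axes at that moment; what a row does not reach only later rows make up. A row lasts 1/8 s, in which the tool goes at most 62.5 mm and 10.7 degrees, less where a joint would pass 70% of its speed; a pose out of reach is approached as far as the arm can. A call with a gripper value outside its range is refused whole. OPENING is the closure, from 0 (fully open) to 1 (shut), set as the call begins (- or left out, the last holds). The fingers move at their own pace and stop on an object; FORCE is the grip in N (left out, the last holds). Time passes only in rows, so rows that repeat a pose let the fingers close. It gives the time, the measured TCP pose, the force and the opening at its end, in the units of the state.
- read_state(): the state, without advancing time (a new reading comes with each control period).
- cams.camera(name): name is "scene" or "top" or "wrist"; returns the picture (480x640x3 uint8, red, green, blue); there is no depth.
- cams.get_calibration(name): a dict with "vertical_fov" (degrees; the focal length in pixels is half the picture's height over the tangent of half this angle, whatever the lens; pixels are square), "cx", "cy" (the principal point, pixels), "dist_coeffs" ([k1, k2, p1, p2, k3] as OpenCV has them; the pictures are not rectified), "R" (3x3) and "t" (3): a world point X has camera coordinates R X + t. Camera axes: x right, y down, z forward; pixel columns grow to the right and rows downward; lengths in mm; the calibration is good to about 2 mm. A picture is of the moment at which its call begins: read the wrist's pose just before it. get_calibration takes no time and is no camera call; for the wrist camera it gives the pose at the moment of the call.
- manip.sign_off(): hands the job in, once; it reports no verdict.
The state is a dict: "clock": time; "joints": joint angles; "qd": joint speeds; "effort": joint torques, N m; "eef_pos": TCP position; "eef_rot": TCP orientation; "wrist_force": force on the tool from outside, world axes, zero at the start; "moment": the same for the moment, N m; "finger_gap": finger opening in mm.
Only numpy, scipy, OpenCV 4.12 (cv2) and the standard library are available. Lean on these libraries where they do the work, as an engineer would, in place of code of your own. Each camera call takes 0.05 s, during which the arm holds its last target. There are 200 camera calls.

## Working session

There is one attempt and no reset: what is moved stays moved. The work goes in short steps, Python scripts to look and compute and a shell command to move; the robot and the scene stay as the last step left them, time stands still between calls to the robot, and variables do not carry over. Pictures are saved under pics/ and viewed, about 8 in all and at most 12, crops included, and the job is handed in when it is done.

```bash
ls; mkdir -p pics; python3 - <<'E'
from cell import read_state,cams
import cv2,numpy as np
for n in ("scene","top"):
    cv2.imwrite(f"pics/{n}0.png",cams.camera(n)[:,:,::-1])
for n in ("scene","top","wrist"):
    c=cams.get_calibration(n); print(n,{k:np.round(v,3).tolist() for k,v in c.items()})
print(read_state())
E
```

```text
pics
scene {'vertical_fov': 57.073, 'cx': 314.22, 'cy': 241.57, 'dist_coeffs': [-0.058, 0.0, 0.0, 0.0, 0.0], 'R': [[-0.848, 0.53, 0.018], [0.292, 0.496, -0.818], [-0.442, -0.688, -0.575]], 't': [543.296, -67.356, 1487.255]}
top {'vertical_fov': 47.905, 'cx': 310.93, 'cy': 241.997, 'dist_coeffs': [-0.026, 0.0, 0.0, 0.0, 0.0], 'R': [[0.015, -1.0, -0.001], [-0.997, -0.015, -0.07], [0.07, 0.002, -0.998]], 't': [-34.245, 576.122, 1280.782]}
wrist {'vertical_fov': 67.42, 'cx': 322.86, 'cy': 235.498, 'dist_coeffs': [-0.019, 0.0, 0.0, 0.0, 0.0], 'R': [[0.448, 0.894, -0.001], [0.864, -0.432, 0.259], [0.231, -0.116, -0.966]], 't': [-549.849, -27.48, 391.154]}
{'clock': 0.1, 'joints': array([ 1.04039095e+00,  3.00451905e-01,  1.52147061e+00, -2.22697113e-06,
        1.32075902e+00, -6.66221079e-02]), 'qd': array([-1.73408487e-03, -7.64608695e-05, -5.88259506e-05, -4.67735853e-04,
       -8.23661369e-04, -5.92414370e-04]), 'effort': array([ 1.00490135e-03, -5.32636678e+01, -3.53284228e+01,  7.09594740e-02,
        2.34415079e-02, -1.11057741e-04]), 'eef_pos': array([245.93480913, 491.7011967 , 212.94360209]), 'eef_rot': array([-3.14050605e+00, -7.03372782e-05,  2.67780990e+00]), 'wrist_force': array([-0.71751479,  0.15472778, -0.28892619]), 'moment': array([-0.01791429, -0.01276984,  0.00297294]), 'finger_gap': 93.84263387634596}
```

View pics/scene0.png

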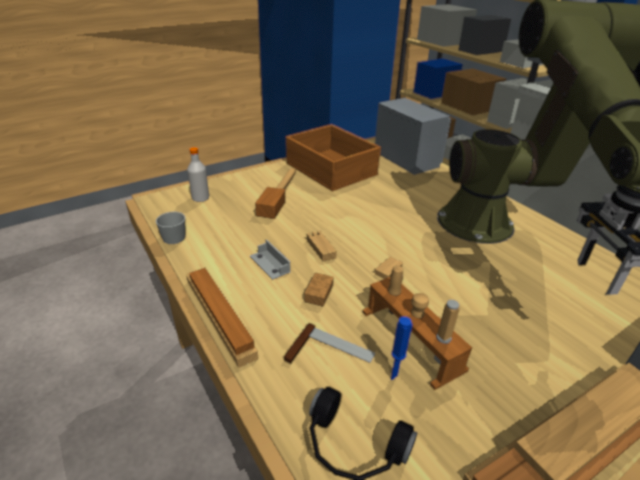

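View pics/top0.png

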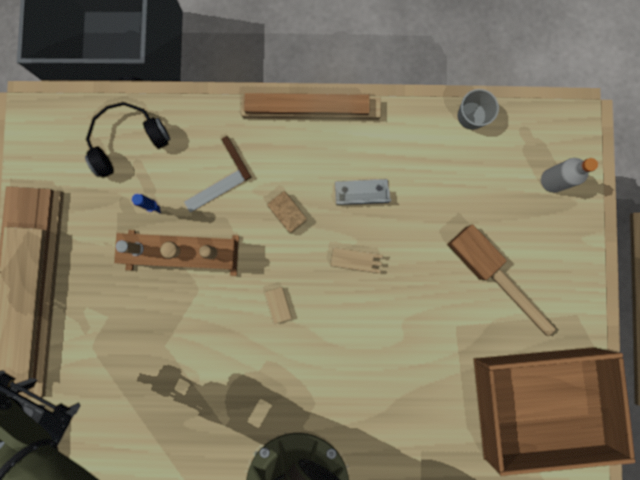

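Candidates for the chisel, in top-view pixels:
- Steel-capped square handle in the rack's left slot, (123,245). This is my choice.
- Awl with a pear-shaped handle, (168,250).
- File with a waisted handle, (205,252).
- Blue chisel standing in front of the rack, (145,203). This is the decoy.

Other top-view pixels: rail (358,259) with its notches on the right, stop (362,191), offcut (278,303).

```bash
cat > h.py <<'E'
from cell import read_state,cams
import cv2,numpy as np
def K(c):
    f=240/np.tan(np.radians(c["vertical_fov"])/2); return np.array([[f,0,c["cx"]],[0,f,c["cy"]],[0,0,1.]])
def ray(c,px,z):
    p=cv2.undistortPoints(np.array(px,float).reshape(-1,1,2),K(c),np.array(c["dist_coeffs"])).reshape(-1,2)
    R,t=np.array(c["R"]),np.array(c["t"]); o=-R.T@t
    d=np.c_[p,np.ones(len(p))]@R
    return o+d*((z-o[2])/d[:,2])[:,None]
def proj(c,X):
    return cv2.projectPoints(np.array(X,float).reshape(-1,1,3),cv2.Rodrigues(np.array(c["R"]))[0],np.array(c["t"]),K(c),np.array(c["dist_coeffs"]))[0].reshape(-1,2)
def tri(c1,p1,c2,p2):
    def line(c,p):
        a,b=ray(c,[p],0)[0],ray(c,[p],300)[0]; return a,(b-a)/np.linalg.norm(b-a)
    a,u=line(c1,p1);b,v=line(c2,p2)
    s=np.linalg.lstsq(np.c_[u,-v],b-a,rcond=None)[0]; P,Q=a+s[0]*u,b+s[1]*v
    return (P+Q)/2,np.linalg.norm(P-Q)
def delta(p,yaw=None):
    s=read_state(); w=s["eef_rot"]; Rm=cv2.Rodrigues(np.array([0,0,w[2]]))[0]@cv2.Rodrigues(np.array([0,w[1],0]))[0]@cv2.Rodrigues(np.array([w[0],0,0]))[0]
    d=Rm.T@(np.array(p)-s["eef_pos"])/1000
    turn=None if yaw is None else -np.degrees((yaw-w[2]+np.pi)%(2*np.pi)-np.pi)
    return np.round(d,4),turn
E
python3 - <<'E'
from h import *
t=cams.get_calibration("top");s=cams.get_calibration("scene")
np.set_printoptions(precision=1,suppress=True)
print("rail ends",ray(t,[(331,256),(388,262)],28))
print("stop flange base L/R",ray(t,[(335,205),(389,203)],40), ray(t,[(335,180),(388,180)],5))
print("rack",ray(t,[(116,232),(117,264),(236,236),(236,270)],90))
print("chisel cap",tri(t,(121,246),s,(452,303)))
print("file",tri(t,(207,252),s,(398,268)),"awl",tri(t,(168,249),s,(421,297)))
print("offcut",ray(t,[(278,303)],20))
T=cams.camera("top");S=cams.camera("scene")
a=cv2.resize(T[175:280,320:400][:,:,::-1],None,fx=5,fy=5,interpolation=cv2.INTER_CUBIC)
b=cv2.resize(S[255:390,355:475][:,:,::-1],None,fx=3.3,fy=3.89,interpolation=cv2.INTER_CUBIC)
cv2.imwrite("pics/crop.png",np.hstack([a,b[:525]]))
E
```

```text
rail ends [[ 543.2  -74.1   28. ]
 [ 530.9 -210.5   28. ]]
stop flange base L/R [[ 664.4  -81.8   40. ]
 [ 671.1 -210.5   40. ]] [[ 731.2  -82.5    5. ]
 [ 733.2 -212.8    5. ]]
rack [[588.  420.9  90. ]
 [514.8 415.7  90. ]
 [582.8 145.3  90. ]
 [505.4 143.4  90. ]]
chisel cap (array([550.8, 372.1, 189.7]), np.float64(1.5082678750555263))
file (array([541. , 198.6, 156.7]), np.float64(2.9869143884366443)) awl (array([547.5, 287.6, 138.7]), np.float64(1.9612176875769254))
offcut [[429.2  50.9  20. ]]
```

View pics/crop.png

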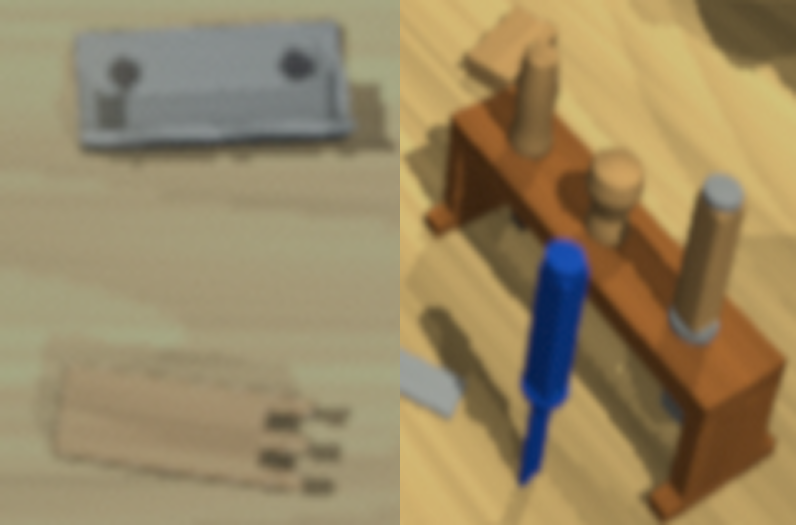

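The close crop confirms the capped, square-handled tool: its cap height comes out at 190 mm, as it must. Next I go above the rail for a close look.

```bash
python3 - <<'E'
from h import *
print(delta([520,-145,240],1.49))
c=cams.get_calibration("wrist");s=read_state();print(-np.array(c["R"]).T@c["t"]-s["eef_pos"])
E
```

```text
(array([-0.5299, -0.4469, -0.0266]), np.float64(68.05644107451882))
[-66.52989248  33.55472058 171.69285287]
```

```bash
python3 -m handwheel '[[-0.53,-0.447,-0.027,0],[-0.53,-0.447,-0.027,0],[-0.53,-0.447,-0.027,0],[-0.53,-0.447,-0.027,0],[-0.53,-0.447,-0.027,0]]' 0 10; python3 -c "
from h import *
print(delta([520,-145,240],1.49))"
```

```text
clock: 0.82
eef_pos: [369.8, 203.2, 225.8]
eef_rot: [-3.141, 0.0, 2.678]
wrist_force: [1.1, -0.5, -0.1]
finger_gap: 94.3
(array([-0.29  , -0.2443, -0.0141]), np.float64(68.07455035528479))
```

```bash
python3 -m handwheel '[[-0.29,-0.244,-0.014,68],[-0.29,-0.244,-0.014,68],[-0.29,-0.244,-0.014,68],[-0.29,-0.244,-0.014,68],[-0.29,-0.244,-0.014,68]]'; python3 -c "
from h import *
print(delta([520,-145,240],1.49))"
```

```text
clock: 1.45
eef_pos: [493.4, -83.9, 237.5]
eef_rot: [3.141, 0.0, 1.734]
wrist_force: [-0.3, 1.8, 1.2]
finger_gap: 93.7
(array([-0.0646,  0.0163, -0.0025]), np.float64(13.971611434905745))
```

```bash
python3 -m handwheel '[[-0.065,0.016,-0.0025,14],[-0.065,0.016,-0.0025,14],[-0.065,0.016,-0.0025,14],[-0.065,0.016,-0.0025,14]]'; python3 -c "
from h import *
im=cams.camera('wrist');cv2.imwrite('pics/w1.png',im[:,:,::-1])
c=cams.get_calibration('wrist');print(read_state()['eef_pos'],proj(c,[[540,-142,28],[665,-82,40],[671,-210,40]]))"
```

```text
clock: 1.95
eef_pos: [519.6, -144.8, 240.1]
eef_rot: [3.141, 0.0, 1.492]
wrist_force: [-0.5, 0.6, -0.5]
finger_gap: 94.0
[ 519.60017171 -144.67056094  240.15121112] [[340.73097944 206.98129547]
 [461.52207468 140.75355536]
 [464.77164788 260.7957906 ]]
```

View pics/w1.png

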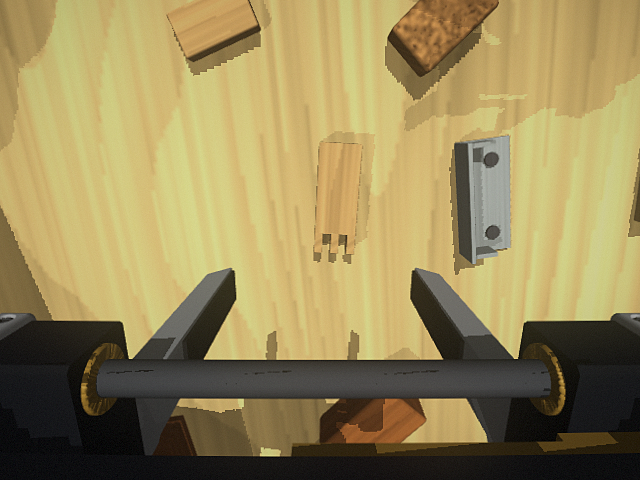

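The wrist view shows the rail at u 314–363, v 142–262, with its plain end at the top. The stop's dark front face is at about u 455–470, v 141–268. I'll fit those edges numerically.

```bash
python3 - <<'E'
from h import *
np.set_printoptions(precision=1,suppress=True)
im=cv2.imread('pics/w1.png');c=cams.get_calibration('wrist');g=cv2.cvtColor(im,cv2.COLOR_BGR2GRAY).astype(int)
for v in (150,180,210,240,255): print(v,im[v,450:482].mean(1).astype(int))
for v in (150,165,190,215): print(v,g[v,310:370])
print(g[136:150,340],g[250:270,334])
q=ray(c,[(319.5,142.5),(363,143.5),(353.5,262),(314,259)],28);print(q)
for i in range(4):print(np.linalg.norm(q[i]-q[i-1]))
E
```

```text
150 [169 173  93 101  89  63  60  64  62  61  62  62  63  62  64  59  58  69
 135 172 168 166 147  76  83  85  81  83  84  81  91 108]
180 [ 95 106 109 109 108 110  53  65  62  60  61  62  62  65  63  63  59  59
  63 127 176 163 161 155 144 147 148 145 142 139 141 143]
210 [179 105 104 109 107 106 112  88  58  59  62  61  63  61  61  62  65  62
  59  62 110 167 159 159 150 141 148 147 144 136 139 139]
240 [171 175 185  99 105 106 106 109  97  55  62  60  61  60  65  62  59  62
  63  63  56  92 169 158 157 145 140 141 146 138 137 142]
255 [177 174 183  98 104 104 108 105 105 108 113 102  74  57  57  60  62  62
  63  60  56  63 147 164 158 158  94 148 153 173 168 166]
150 [167 174 178 183 186 191 190 197 131 142 165 164 169 172 173 179 178 178
 175 172 167 170 174 174 172 173 178 182 180 180 171 157 155 155 158 165
 168 171 165 162 161 166 172 176 179 176 172 174 174 177 182 176 176 177
 175 172 173 173 181 183]
165 [170 169 172 177 183 189 195 144 147 168 168 170 173 177 181 182 182 174
 169 166 170 171 171 171 172 179 179 179 167 160 161 155 156 163 168 173
 174 169 166 167 171 174 1
[... 181 characters left out ...]
4 165 164 163 161 158 159 170 174 175 172
 171 169 172 174 177 182 176 174 182 182 175 171 150 164 178 174 169 170
 165 165 161 155 162 167]
215 [185 185 184 182 184 128 151 170 170 175 181 179 185 184 181 174 166 167
 168 162 157 162 161 165 164 162 159 161 159 162 171 174 179 175 173 171
 172 178 179 179 177 175 180 181 180 181 152 162 176 175 178 178 179 175
 172 171 165 162 176 185]
[168 167 170 167 169 173 129 178 180 182 179 180 179 179] [172 172 176 110 125 126 128 127 125 127 120 187 179 202 197 196 196 194
 194 192]
[[ 522.6  -72.8   28. ]
 [ 567.4  -77.3   28. ]
 [ 550.2 -205.9   28. ]
 [ 506.1 -198.8   28. ]]
127.0794347475358
45.04612413693245
129.7053819398055
44.638065987377395
```

```bash
python3 - <<'E'
from h import *
np.set_printoptions(precision=1,suppress=True)
im=cv2.imread('pics/w1.png');c=cams.get_calibration('wrist');g=cv2.cvtColor(im,cv2.COLOR_BGR2GRAY).astype(int)
A=ray(c,[(468.0,150),(472.0,255)],40);B=ray(c,[(456,180),(458.6,240)],0);print(A,B)
for P in (A,B): d=P[0]-P[1];print("stop normal yaw",np.arctan2(-d[0],d[1]))
q=ray(c,[(341.5,142.7),(334,253)],28);print(q,np.linalg.norm(q[0]-q[1]),np.arctan2(*(q[0]-q[1])[[1,0]]),q.mean(0))
L=ray(c,[(319.5,150),(316.5,215)],28);R=ray(c,[(361,150),(356,215)],28)
for P in (L,R): d=P[0]-P[1];print("rail yaw",np.arctan2(d[1],d[0]))
print(g[132:150,462],g[132:150,470],g[255:275,466],g[255:275,472])
E
```

```text
[[ 671.7  -91.6   40. ]
 [ 678.7 -203.9   40. ]] [[ 674.4 -126.4    0. ]
 [ 678.6 -198.2    0. ]]
stop normal yaw 0.062491594966000145
stop normal yaw 0.05869488743171932
[[ 545.3  -74.8   28. ]
 [ 529.  -193.5   28. ]] 119.84531475088495 1.4347184109077824 [ 537.2 -134.1   28. ]
rail yaw 1.44195019857836
rail yaw 1.4395143106852333
[185 184 183 186 180 170 158 160 167 143 115  79  63  63  64  65  64  66] [178 163 166 167 166 167 167 170 146 140 121 145 175 169 167 167 167 169] [ 65  64  62  62 107 124 121 120 122 121 120 118 119 200 191 189 188 189
 187 188] [149 149 145 145 142 138 134 129 132 107 124 117 125 202 193 191 188 191
 191 191]
```

```bash
python3 - <<'E'
from h import *
print(delta([537.2,-134.1,13],1.437))
E
```

```text
(array([0.012 , 0.0166, 0.2272]), np.float64(3.140923297384884))
```

```bash
python3 -m handwheel '[[0.012,0.0166,0.05,3.1],[0.012,0.0166,0.11,3.1],[0.012,0.0166,0.16,3.1],[0.012,0.0166,0.2,3.1],[0.012,0.0166,0.225,3.1]]'; python3 -c "
from h import *
print(delta([537.2,-134.1,13],1.437))"
```

```text
clock: 2.62
eef_pos: [536.5, -133.1, 13.5]
eef_rot: [-3.141, 0.0, 1.44]
wrist_force: [0.1, -0.5, -0.3]
finger_gap: 93.9
(array([-0.001 ,  0.0008,  0.0005]), np.float64(0.16719153075982243))
```

```bash
python3 -m handwheel '[[0,0,0,0],[0,0,0,0],[0,0,0,0],[0,0,0,0]]' 1 20;python3 -m handwheel '[[0,0,0,0],[0,0,0,0],[0,0,-0.01,0],[0,0,-0.025,0],[0,0,-0.025,0]]';  python3 -c "
from h import *
print(delta([600,-150.5,36],0.06))"
```

```text
clock: 3.12
eef_pos: [536.9, -133.2, 14.4]
eef_rot: [3.141, 0.0, 1.44]
wrist_force: [0.1, 0.9, -0.3]
finger_gap: 57.5
clock: 3.75
eef_pos: [537.7, -133.4, 41.0]
eef_rot: [3.139, 0.001, 1.44]
wrist_force: [-0.0, -0.1, -1.7]
finger_gap: 44.8
(array([-0.0088,  0.064 ,  0.0052]), np.float64(79.07148560312851))
```

```bash
python3 -m handwheel '[[-0.001,0.005,0,10],[-0.002,0.01,0,20],[-0.003,0.015,0,30],[-0.003,0.02,0,40],[-0.004,0.025,0,50]]';  python3 -c "
from h import *
print(delta([600,-150.5,36],0.06))"
```

```text
clock: 4.38
eef_pos: [562.0, -140.6, 40.9]
eef_rot: [3.139, -0.001, 0.562]
wrist_force: [-0.5, 0.2, -1.9]
finger_gap: 44.7
(array([0.0269, 0.0287, 0.005 ]), np.float64(28.742764237511185))
```

```bash
python3 -m handwheel '[[0.009,0.01,0,9.6],[0.018,0.019,0,19.2],[0.027,0.0287,0,28.7],[0.027,0.0287,0,28.7],[0.027,0.0287,0,28.7]]';  python3 -c "
from h import *
print(delta([600,-150.5,16],0.06))
im=cams.camera('wrist');c=cams.get_calibration('wrist');cv2.imwrite('pics/w2.png',im[:,:,::-1])
im=cams.camera('top')[165:285,300:420];cv2.imwrite('pics/t2.png',cv2.resize(im[:,:,::-1],None,fx=4,fy=4))"
```

```text
clock: 5.0
eef_pos: [599.6, -150.3, 40.8]
eef_rot: [3.141, -0.002, 0.064]
wrist_force: [0.4, -0.0, -0.9]
finger_gap: 44.7
(array([0.0004, 0.0002, 0.0248]), np.float64(0.2551302139031055))
```

View pics/w2.png

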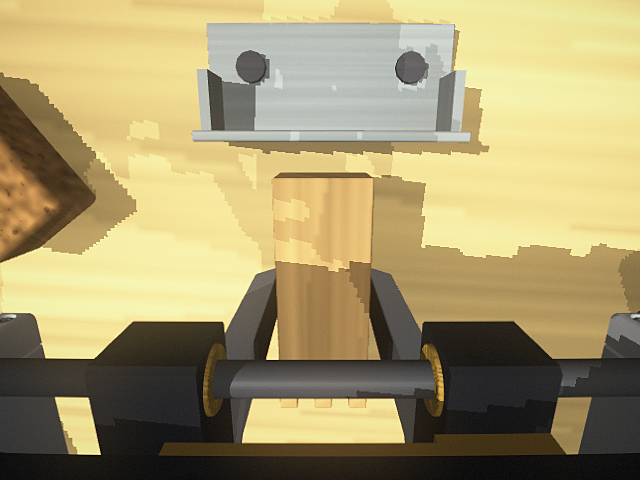

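The wrist view shows the rail held flat with its plain end (272–373, v≈178) facing the stop flange (192–470, v≈141). They are nearly parallel, with a small lateral offset to work out.

```bash
python3 - <<'E'
from h import *
np.set_printoptions(precision=2,suppress=True)
im=cv2.imread('pics/w2.png');c=cams.get_calibration('wrist');g=cv2.cvtColor(im,cv2.COLOR_BGR2GRAY).astype(int)
for u in (205,240,300,400,440,460): print(u,g[126:148,u])
for u in (280,365): print(u,g[168:184,u])
print(g[136,186:200],g[136,464:476],g[200,266:280],g[200,366:380])
E
```

```text
205 [187 193 192 195 161 172 199 203 199 197 194 194 191 178 141 158 203 213
 210 205 205 205]
240 [117 114 114 110 122 175 205 204 199 196 193 191 190 186 149  95 120 128
 126 122 115 207]
300 [199 201 200 202 149 170 198 197 192 189 189 187 185 186 148  95 123 127
 128 126 127 128]
400 [186 190 194 198 164 167 179 190 187 187 185 180 184 185 157 103 148 156
 152 155 152 154]
440 [119 118 119 117 111 151 189 211 211 212 207 207 204 211 198 156 150 153
 153 150 154 153]
460 [211 208 206 206 206 182 178 210 216 212 208 208 210 210 202 172 137 142
 157 154 152 156]
280 [205 205 206 211 185  85  94 101 100  84 177 189 194 192 194 192]
365 [226 225 225 235 198  82  86  93  94  82 188 191 198 195 194 194]
[206 206 206 207 207 207 205 195 196 196 197 196 195 197] [210 209 210 208 213 208 177 147 162 160 161 159] [214 213 211 214 213 218 186 189 209 214 210 210 212 216] [200 197 201 201 203 207 168 133 153 162 162 160 162 160]
```

```bash
python3 - <<'E'
from h import *
np.set_printoptions(precision=2,suppress=True)
c=cams.get_calibration('wrist')
S=ray(c,[(192.5,140),(470.5,141.1)],40);R=ray(c,[(272.5,177.7),(373,177.8)],54.4);print(S,R)
d=S[0]-S[1];print(np.linalg.norm(d));n=np.array([d[1],-d[0],0]);n/=np.linalg.norm(n);print("stop yaw",np.arctan2(n[1],n[0]))
e=R[0]-R[1];print("rail w",np.linalg.norm(e),"yaw",np.arctan2(-e[0],e[1]))
m=S.mean(0)-R.mean(0);m[2]=0
print("gap",m@n,"lateral(+y)",m@np.array([-n[1],n[0],0]))
p=read_state()["eef_pos"];tgt=p+m;tgt[2]=16;print(tgt,delta(tgt,read_state()["eef_rot"][2]))
E
```

```text
[[ 671.08  -85.07   40.  ]
 [ 678.78 -214.51   40.  ]] [[ 657.47 -124.7    54.4 ]
 [ 660.19 -168.57   54.4 ]]
129.66427276191217
stop yaw 0.05941521217386747
rail w 43.95296513782267 yaw 0.06192201532998396
gap 15.888959057701221 lateral(+y) -4.100515782314713
[ 615.79 -153.53   16.  ] (array([0.02, 0.  , 0.03]), np.float64(-0.0))
```

```bash
python3 -m handwheel '[[0.005,0.004,0,0],[0.008,0.004,0.012,0],[0.008,0.004,0.022,0],[0.008,0.004,0.026,0],[0.008,0.004,0.026,0]]';  python3 -m handwheel '[[0.004,0,0,0],[0.007,0,0,0],[0.009,0,0,0],[0.0105,0,0,0],[0.0105,0,0,0]]'
```

```text
clock: 5.72
eef_pos: [607.7, -153.7, 14.8]
eef_rot: [3.141, -0.001, 0.063]
wrist_force: [-2.7, 0.7, 2.3]
finger_gap: 44.7
clock: 6.35
eef_pos: [616.0, -153.2, 14.5]
eef_rot: [-3.141, 0.005, 0.063]
wrist_force: [-22.5, -0.3, 13.6]
finger_gap: 44.6
```

```bash
python3 -m handwheel '[[0,0,0,0],[0,0,0,0],[0,0,0,0]]' 0.25;  python3 -m handwheel '[[0,0,-0.01,0],[0,0,-0.03,0],[0,0,-0.08,0],[-0.03,0,-0.14,0],[-0.06,0,-0.19,0]]'
python3 -c "
from h import *
im=cams.camera('wrist');c=cams.get_calibration('wrist');cv2.imwrite('pics/w3.png',im[:,:,::-1]);print(proj(c,[[675,-149.5,40],[615,-153.5,28]]))
np.save('c3.npy',c)"
```

```text
clock: 6.72
eef_pos: [616.3, -153.1, 14.5]
eef_rot: [-3.141, 0.004, 0.063]
wrist_force: [0.7, 0.2, 0.1]
finger_gap: 69.4
clock: 7.35
eef_pos: [556.7, -156.8, 207.7]
eef_rot: [3.141, 0.003, 0.064]
wrist_force: [0.7, -0.5, -0.4]
finger_gap: 70.2
[[321.1326692   91.06115378]
 [321.42601296 158.08820044]]
```

View pics/w3.png

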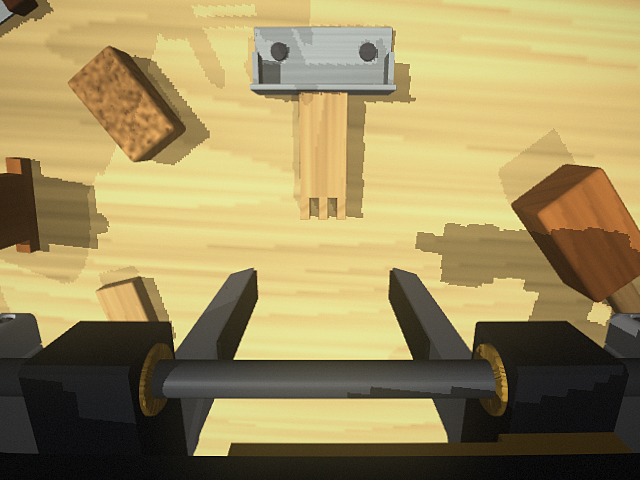

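The rail is butted and centred: its middle is at u≈323, the same as the stop's, and the notched end is at about (323,218). Now to the chisel.

```bash
python3 -c "
from h import *
print(delta([480,372,310],-0.027))"
```

```text
(array([-0.0419, -0.5331, -0.097 ]), np.float64(5.168009279204941))
```

```bash
python3 -m handwheel '[[-0.01,-0.05,-0.03,0],[-0.02,-0.11,-0.06,0],[-0.04,-0.17,-0.097,0],[-0.042,-0.23,-0.097,0],[-0.042,-0.29,-0.097,0]]'; python3 -m handwheel '[[0,-0.06,0,0],[0,-0.12,0,0],[0,-0.18,0,0],[0,-0.245,0,5],[0,-0.245,0,5]]'; python3 -c "
from h import *
print(delta([480,372,310],-0.027))"
```

```text
clock: 8.02
eef_pos: [495.4, 120.0, 313.5]
eef_rot: [3.138, -0.009, 0.063]
wrist_force: [0.4, 0.1, -0.9]
finger_gap: 70.7
clock: 8.65
eef_pos: [478.7, 367.6, 313.0]
eef_rot: [3.139, -0.01, -0.022]
wrist_force: [0.4, -0.9, 0.3]
finger_gap: 70.4
(array([ 0.0011, -0.0044,  0.003 ]), np.float64(0.31033540639484775))
```

```bash
python3 -m handwheel '[[0,0,0,0],[0,0,0,0]]';python3 -c "
from h import *
im=cams.camera('wrist');c=cams.get_calibration('wrist');cv2.imwrite('pics/w4.png',im[:,:,::-1]);print(read_state()['eef_pos'],read_state()['eef_rot'],proj(c,[[550,372,190]]))
np.save('c4.npy',c)"
```

```text
clock: 8.9
eef_pos: [479.0, 366.7, 314.0]
eef_rot: [3.139, -0.011, -0.022]
wrist_force: [-0.2, -0.7, -0.4]
finger_gap: 70.3
[479.03050488 366.56247128 313.84327671] [ 3.13942801 -0.01060412 -0.02258634] [[313.74469425 147.33568596]]
```

View pics/w4.png

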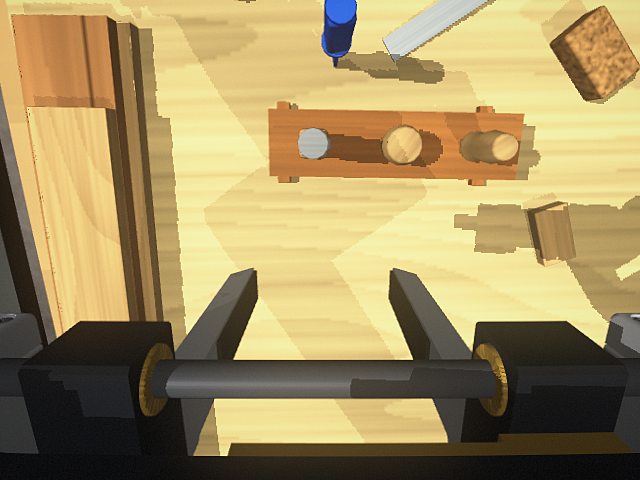

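```bash
python3 - <<'E'
from h import *
np.set_printoptions(precision=1,suppress=True)
c=np.load('c4.npy',allow_pickle=True).item()
P=ray(c,[(313,144)],190)[0];r=ray(c,[(269,109.5),(270,177),(524,114.5),(521,180)],90);print(P,r,r.mean(0))
m=r.mean(0);d=(r[0]+r[1]-r[2]-r[3])/2;d/=np.linalg.norm(d);print("yaw",np.arctan2(-d[0],d[1]),"slot",m+85*d)
for x in ([P[0],P[1],240],[P[0],P[1],129]):print(delta(x,np.arctan2(-d[0],d[1])))
E
```

```text
[552.6 372.5 190. ] [[588.8 420.   90. ]
 [518.8 423.   90. ]
 [578.4 151.3  90. ]
 [509.5 147.   90. ]] [548.9 285.3  90. ]
yaw -0.036069140139283314 slot [551.9 370.3  90. ]
(array([ 0.1, -0. ,  0.1]), np.float64(0.7725077140876973))
(array([ 0.1, -0. ,  0.2]), np.float64(0.7725077140876973))
```

```bash
python3 -m handwheel '[[0.05,-0.0065,0,0.8],[0.072,-0.0065,0.03,0.8],[0.072,-0.0065,0.06,0.8],[0.072,-0.0065,0.08,0.8],[0.072,-0.0065,0.08,0.8]]'; python3 -c "
from h import *
d,t=delta([552.3,371.5,129],-0.036);print((d*1000).round(1),t)"
```

```text
clock: 9.57
eef_pos: [552.0, 370.1, 233.7]
eef_rot: [3.138, -0.009, -0.038]
wrist_force: [-0.4, -0.2, 0.5]
finger_gap: 70.5
[ -0.7  -1.8 104.6] -0.09262496104987648
```

```bash
python3 -m handwheel '[[-0.001,-0.002,0.03,0],[-0.001,-0.002,0.06,0],[-0.001,-0.002,0.09,0],[-0.001,-0.002,0.105,0],[-0.001,-0.002,0.105,0]]'; python3 -m handwheel '[[0,0,0,0],[0,0,0,0],[0,0,0,0],[0,0,0,0],[0,0,0,0]]' 1 20;  python3 -m handwheel '[[0,0,0,0],[0,0,0,0]]'
```

```text
clock: 10.2
eef_pos: [552.1, 371.5, 129.0]
eef_rot: [3.138, -0.009, -0.038]
wrist_force: [-1.5, 0.2, 0.2]
finger_gap: 70.5
clock: 10.82
eef_pos: [552.2, 371.6, 129.1]
eef_rot: [3.138, -0.009, -0.038]
wrist_force: [-0.4, -2.4, -1.7]
finger_gap: 24.2
clock: 11.08
eef_pos: [552.1, 371.6, 129.0]
eef_rot: [3.138, -0.008, -0.038]
wrist_force: [0.7, -0.2, -1.0]
finger_gap: 23.7
```

The gap of 23.7 mm matches the 24 mm handle. The moves cannot tilt the tool, so I'll draw the chisel nearly out. Then I'll lever its blade on the slot's fixed robot-side edge so the handle pivots back between the pads.

```bash
python3 -m handwheel '[[0,0,-0.02,0],[0,0,-0.042,0],[0,0,-0.06,0],[0,0,-0.065,0],[-0.004,0,-0.065,0]]' - 15; python3 -m handwheel '[[0,0,0,0]]';python3 -m handwheel '[[-0.008,0,0,0],[-0.015,0,0.0007,0],[-0.022,0,0.0018,0],[-0.030,0,0.0034,0],[-0.030,0,0.0034,0]]'
```

```text
clock: 11.7
eef_pos: [547.5, 371.9, 193.9]
eef_rot: [3.138, -0.009, -0.038]
wrist_force: [-0.4, 0.2, -1.9]
finger_gap: 24.1
clock: 11.82
eef_pos: [547.0, 371.8, 193.0]
eef_rot: [3.137, -0.007, -0.038]
wrist_force: [-0.1, -0.6, -2.5]
finger_gap: 24.3
clock: 12.45
eef_pos: [516.4, 373.1, 189.4]
eef_rot: [3.137, -0.007, -0.037]
wrist_force: [0.8, 0.3, -2.4]
finger_gap: 24.4
```

```bash
python3 -m handwheel '[[-0.0144,0,0.0046,0],[-0.028,0,0.011,0],[-0.0406,0,0.0192,0],[-0.0522,0,0.029,0],[-0.0522,0,0.029,0]]'; python3 -c "
from h import *
a=cams.camera('scene')[200:410,330:510][:,:,::-1];b=cams.camera('wrist')[:,:,::-1]
cv2.imwrite('pics/s5.png',np.hstack([cv2.resize(a,(411,480)),cv2.resize(b[:,140:530],(389,480))]));cv2.imwrite('pics/s5w.png',b)"
```

```text
clock: 13.08
eef_pos: [464.0, 375.3, 160.5]
eef_rot: [3.138, -0.007, -0.037]
wrist_force: [-1.4, 0.0, 3.6]
finger_gap: 24.2
```

View pics/s5.png

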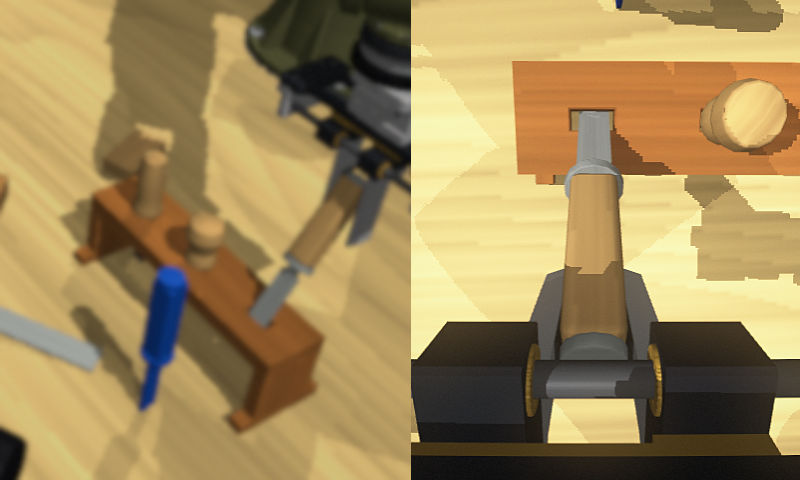

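The chisel now leans with its tip still in the slot mouth. I'll grip firmly and draw it out along its own axis.

```bash
python3 -m handwheel '[[0,0,0,0],[0,0,0,0],[0,0,0,0],[-0.01,0,-0.012,0],[-0.025,0,-0.03,0]]' - 55; python3 -m handwheel '[[0,0,-0.04,0],[0,0,-0.08,0],[0,0,-0.11,0],[0,0,-0.115,0],[0,0,-0.115,0]]'; python3 - <<'E'
from h import *
np.set_printoptions(precision=1,suppress=True)
s=read_state();print(s['eef_rot'])
c=cams.get_calibration('wrist');b=cams.camera('wrist');cv2.imwrite('pics/w6.png',b[:,:,::-1])
p=s['eef_pos']+[0,0,11];y=s['eef_rot'][2]
for th in (35,40,45,50,55):
    t=np.radians(th);print(th,proj(c,[p+125*np.array([np.sin(t)*np.cos(y),np.sin(t)*np.sin(y),-np.cos(t)])]))
d,t=delta([468,-162,290],0.06);print((d*1000).round(),t)
E
```

```text
clock: 13.8
eef_pos: [438.7, 376.0, 190.8]
eef_rot: [3.137, -0.007, -0.038]
wrist_force: [0.4, -0.4, -2.3]
finger_gap: 23.6
clock: 14.42
eef_pos: [437.4, 376.3, 304.8]
eef_rot: [3.137, -0.006, -0.038]
wrist_force: [-0.3, -0.1, -1.3]
finger_gap: 23.9
[ 3.1 -0.  -0. ]
35 [[322.2 145.9]]
40 [[322.2 133.1]]
45 [[322.3 120.3]]
50 [[322.3 107.4]]
55 [[322.3  94.6]]
[ 51. 537.  18.] -5.596791904064797
```

View pics/w6.png

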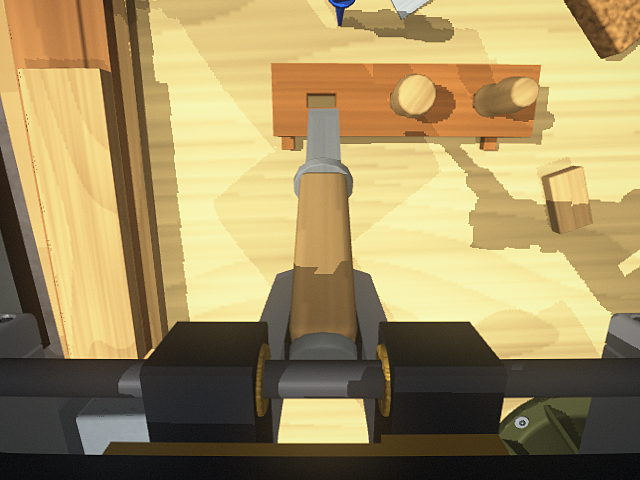

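The tip is at about (323,108), which puts the lean near 49°. The rack's other tools are unmoved. Travelling to the rail.

```bash
python3 -m handwheel '[[0.01,0.05,0,0],[0.01,0.1,0,0],[0.01,0.15,0,0],[0.01,0.2,0,0],[0.01,0.25,0,0]]'; python3 -m handwheel '[[0.005,0.05,0,0],[0.01,0.1,0,0],[0.01,0.15,0,0],[0.015,0.2,0,0],[0.02,0.25,0,0]]'; python3 -c "
from h import *
d,t=delta([462,-162.5,200],0.06);print((d*1000).round(),t)"
```

```text
clock: 15.1
eef_pos: [437.2, 124.5, 304.4]
eef_rot: [3.136, -0.003, -0.037]
wrist_force: [0.4, -0.3, -2.0]
finger_gap: 23.6
clock: 15.72
eef_pos: [447.3, -127.6, 304.8]
eef_rot: [3.136, -0.001, -0.038]
wrist_force: [0.7, 0.7, -2.0]
finger_gap: 24.2
[ 16.  34. 105.] -5.595320416920925
```

```bash
python3 -m handwheel '[[0.008,0.02,0.02,-3],[0.016,0.034,0.05,-5.6],[0.016,0.034,0.08,-5.6],[0.016,0.034,0.1,-5.6],[0.016,0.034,0.1,-5.6]]'; python3 -m handwheel '[[0,0,0,0],[0,0,0,0],[0,0,0,0]]'; python3 - <<'E'
from h import *
for n in ('wrist','scene','top'): cv2.imwrite(f'pics/{n}7.png',cams.camera(n)[:,:,::-1])
np.save('c7.npy',cams.get_calibration('wrist'))
a=cv2.imread('pics/wrist7.png')[0:400,150:500];b=cv2.imread('pics/scene7.png')[130:330,260:470]
cv2.imwrite('pics/v7.png',np.hstack([a,cv2.resize(b,(420,400),interpolation=cv2.INTER_CUBIC)]))
E
```

```text
clock: 16.35
eef_pos: [461.0, -162.3, 202.8]
eef_rot: [3.138, 0.003, 0.06]
wrist_force: [-0.4, -0.7, -1.2]
finger_gap: 23.9
clock: 16.73
eef_pos: [461.2, -162.3, 203.3]
eef_rot: [3.138, 0.003, 0.06]
wrist_force: [-0.3, -0.8, -2.2]
finger_gap: 23.8
```

View pics/v7.png

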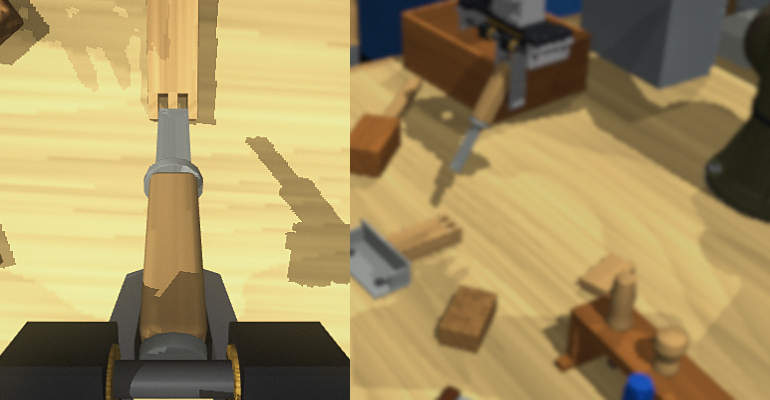

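Wrist view: the tip is at (324,108), with the notched end at about (324,120) below it. Scene view: the tip is at about (313.5,215.5).

```bash
python3 - <<'E'
from h import *
np.set_printoptions(precision=1,suppress=True)
c=np.load('c7.npy',allow_pickle=True).item();s=cams.get_calibration('scene')
T,e=tri(c,(324,108),s,(313.5,215.5));p=read_state()['eef_pos']+[0,0,11];v=T-p
print("tip",T,e,"v",v,np.linalg.norm(v),"lean",np.degrees(np.arctan2(np.hypot(v[0],v[1]),-v[2])))
print("cut end",ray(c,[(324,120)],28))
for n,px in (('handle axis bottom',(323.5,172)),):print(ray(c,[px],T[2]))
E
```

```text
tip [ 553.7 -155.3  114.6] 8.512917600536234 v [ 92.6   7.  -99.4] 136.03754538193553 lean 43.04414356776459
cut end [[ 553.5 -158.5   28. ]]
[[ 513.8 -160.   114.6]]
```

```bash
python3 - <<'E'
from h import *
np.set_printoptions(precision=1,suppress=True)
c=np.load('c7.npy',allow_pickle=True).item();s=cams.get_calibration('scene');t=cams.get_calibration('top')
r=read_state();p=r['eef_pos']+[0,0,11];y=r['eef_rot'][2]
for th in (40,45,50,55):
    a=np.radians(th);d=np.array([np.sin(a)*np.cos(y),np.sin(a)*np.sin(y),-np.cos(a)])
    print(th,p+125*d,*[np.r_[proj(k,[p+125*d]),proj(k,[p+47*d])].round(1).tolist() for k in (c,s,t)])
a=cv2.imread('pics/scene7.png')[175:235,290:350];b=cv2.imread('pics/top7.png')[225:285,320:400]
cv2.imwrite('pics/v8.png',np.hstack([cv2.resize(a,None,fx=6,fy=6,interpolation=cv2.INTER_CUBIC),cv2.resize(b,None,fx=5,fy=6,interpolation=cv2.INTER_CUBIC)]))
E
```

```text
40 [ 541.3 -157.5  118.3] [[322.3, 131.9], [322.6, 222.9]] [[315.3, 212.8], [329.8, 190.2]] [[369.9, 255.6], [374.2, 278.1]]
45 [ 549.3 -157.   125.7] [[322.3, 119.1], [322.6, 218.7]] [[313.1, 211.5], [329.0, 189.6]] [[370.1, 251.8], [374.3, 276.7]]
50 [ 556.7 -156.6  133.7] [[322.3, 106.3], [322.6, 214.9]] [[311.0, 209.8], [328.2, 188.9]] [[370.3, 248.3], [374.4, 275.3]]
55 [ 563.3 -156.2  142.3] [[322.3, 93.5], [322.6, 211.5]] [[309.2, 207.9], [327.6, 188.2]] [[370.6, 245.0], [374.5, 274.1]]
```

View pics/v8.png

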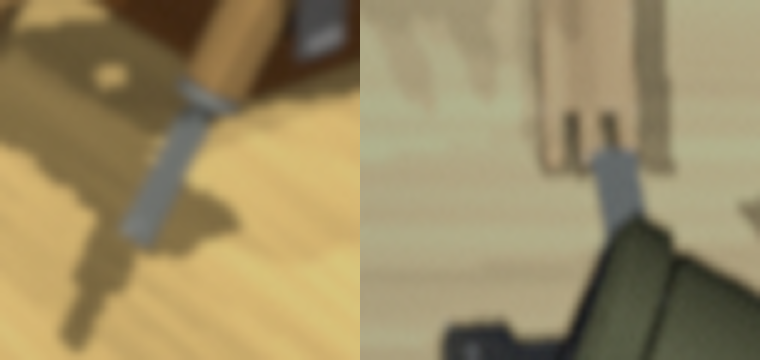

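The shoulder ring appears about 35 px further out than predicted, so the chisel has slid a little in the grip. I'll solve for both lean and slide using tip and ring in two views.

```bash
python3 - <<'E'
from h import *
from scipy.optimize import least_squares
np.set_printoptions(precision=1,suppress=True)
c=np.load('c7.npy',allow_pickle=True).item();s=cams.get_calibration('scene');t=cams.get_calibration('top')
r=read_state();p=r['eef_pos']+[0,0,11];y=r['eef_rot'][2]
def pts(q):
    a=q[0];d=np.array([np.sin(a)*np.cos(y),np.sin(a)*np.sin(y),-np.cos(a)]);o=p+q[2]*np.array([np.cos(a),0,np.sin(a)])
    return o+d*q[1],o+d*(q[1]-78)
def f(q,w=(1,1,1)):
    A,B=pts(q);return np.r_[w[0]*(proj(c,[A,B])-[[324,108],[324,179]]).ravel(),w[1]*3*(proj(s,[A,B])-[[313,215.3],[325,191.3]]).ravel(),w[2]*3*(proj(t,[A])-[[372,250.3]]).ravel()]
for w in ((1,1,1),(1,0,1),(1,0,0),(0,1,1)):
    g=least_squares(f,[.75,125,0],args=(w,));print(w,np.degrees(g.x[0]),g.x[1:],pts(g.x)[0],f(g.x))
E
```

```text
(1, 1, 1) 31.00591977599698 [133.9  28.8] [ 554.6 -158.2  114.1] [ 0.4  4.1  1.3  3.  -5.2 -0.5 -5.9 -0.3 -5.7 -1.6]
(1, 0, 1) 28.257484532639673 [118.5  42.7] [ 554.7 -158.9  129.9] [  1.8   2.3   3.3   0.4  -5.5 -14.8  -8.6 -16.1  -2.4  -3. ]
(1, 0, 0) 33.663395959397775 [144.9  20.1] [ 558.  -157.5  104.6] [-0.4 -0.   0.3 -0.  -8.   9.1 -6.2 10.6 -8.  -5.4]
(0, 1, 1) 33.742067737786925 [133.4  20.2] [ 551.9 -157.9  114.4] [-0.3  8.2  0.4 13.4 -2.7 -1.3 -0.7 -0.1 -6.1  2. ]
```

```bash
python3 - <<'E'
from h import *
im=cv2.imread('pics/wrist7.png')
for v in (112,125,140,152,168,180,200,230,260,300,325): print(v,'L',im[v,288:318:1].mean(1).astype(int),'R',im[v,334:364].mean(1).astype(int))
print('col',[(v,im[v,324].tolist()) for v in range(100,116,2)],[(v,im[v,324].tolist()) for v in list(range(150,182,3))+list(range(320,364,3))])
E
```

```text
112 L [201 202 203 201 203 203 201 206 191 181 186 189 184 189 190 190 188 186
 189 159 134 135 135 130 153 148 155 156 153 147] R [130 129 132 130 168 187 189 189 189 188 188 188 189 132 129 141 140 139
 142 140 138 139 139 141 140 141 143 140 137 131]
125 L [200 202 200 199 198 198 200 200 199 200 200 199 200 199 199 200 201 200
 203 177 135 136 137 140 137 134 136 132 139 134] R [136 136 132 130 128 192 206 207 208 200 196 194 203 203 201 201 200 201
 201 203 204 203 203 204 204 204 206 200 198 195]
140 L [202 200 197 199 200 197 198 201 199 200 199 199 199 200 200 198 201 203
 189 146 133 139 140 138 133 135 132 129 135 134] R [138 140 138 132 130 142 196 204 199 198 199 200 198 199 200 200 199 197
 198 199 199 200 199 200 198 200 200 199 202 199]
152 L [199 200 202 202 199 203 201 204 202 202 201 204 204 202 202 203 207 200
 159 136 138 137 139 139 140 137 134 134 135 133] R [139 139 137 132 134 129 162 201 207 205 204 204 205 204 206 204 206 205
 207 204 205 205 205 206 205 206 203 203 202 201]
168 L [194 193 192 195 193 193 194 197 193 201 177 135 137 141 140 141 142 154
 160 
[... 1651 characters left out ...]
(106, [120, 191, 231]), (108, [123, 165, 193]), (110, [128, 135, 135]), (112, [125, 135, 135]), (114, [127, 136, 134])] [(150, [126, 135, 137]), (153, [126, 136, 135]), (156, [126, 137, 137]), (159, [120, 132, 132]), (162, [117, 128, 128]), (165, [128, 138, 137]), (168, [125, 135, 135]), (171, [133, 138, 137]), (174, [87, 142, 179]), (177, [83, 134, 171]), (180, [86, 136, 173]), (320, [47, 80, 102]), (323, [48, 80, 102]), (326, [54, 89, 111]), (329, [53, 89, 115]), (332, [60, 68, 71]), (335, [72, 77, 77]), (338, [74, 81, 80]), (341, [78, 81, 81]), (344, [84, 89, 88]), (347, [78, 82, 82]), (350, [71, 79, 76]), (353, [68, 72, 72]), (356, [69, 74, 73]), (359, [67, 69, 71]), (362, [38, 41, 41])]
```

Blade direction in the scene view, the perspective widths and the fit all give a real lean of only about 33°. The chisel probably jammed in the slot and slid a little in the pads. I'll back away from the rail and increase the lean by pressing the tip on clear bench with a moderate grip.

```bash
python3 -m handwheel '[[-0.04,0,0,0],[-0.08,0,0,0],[-0.085,0,0.03,0],[-0.085,0,0.06,0],[-0.085,0,0.085,0]]' - 40; for i in 1 ; do python3 -m handwheel '[[0,0,0.004,0],[0,0,0.008,0],[0,0,0.008,0]]'; done;  python3 -m handwheel '[[0,0,0.004,0],[0,0,0.008,0],[0,0,0.008,0]]'
```

```text
clock: 17.5
eef_pos: [375.9, -167.8, 117.6]
eef_rot: [3.138, 0.003, 0.06]
wrist_force: [0.4, -0.3, -1.3]
finger_gap: 24.2
clock: 17.88
eef_pos: [376.2, -168.0, 110.1]
eef_rot: [3.137, 0.002, 0.06]
wrist_force: [-0.0, 0.2, -0.9]
finger_gap: 23.9
clock: 18.25
eef_pos: [376.0, -167.9, 101.9]
eef_rot: [3.137, 0.002, 0.06]
wrist_force: [0.1, -0.9, -1.1]
finger_gap: 24.0
```

```bash
python3 -m handwheel '[[0,0,0.003,0],[0,0,0.005,0],[0,0,0.005,0]]'; python3 -m handwheel '[[0,0,0.003,0],[0,0,0.005,0],[0,0,0.005,0]]'; python3 -m handwheel '[[0,0,0.003,0],[0,0,0.005,0],[0,0,0.005,0]]';
```

```text
clock: 18.62
eef_pos: [375.9, -167.9, 96.8]
eef_rot: [3.138, 0.003, 0.06]
wrist_force: [-1.0, -0.6, -1.6]
finger_gap: 23.4
clock: 19.0
eef_pos: [375.9, -167.9, 91.6]
eef_rot: [3.138, 0.003, 0.06]
wrist_force: [0.4, 0.1, -1.3]
finger_gap: 23.6
clock: 19.38
eef_pos: [375.8, -168.1, 87.0]
eef_rot: [3.138, 0.003, 0.06]
wrist_force: [-6.6, 0.4, 10.6]
finger_gap: 23.6
```

```bash
python3 -m handwheel '[[0,0,0,0],[-0.003,0,0.004,0],[-0.006,0,0.008,0],[-0.009,0,0.012,0],[-0.012,0,0.0155,0]]' - 20;python3 -m handwheel '[[0,0,0,0],[0,0,0,0],[0,0,0,0]]' - 55; python3 - <<'E'
from h import *
print(read_state()['moment'],read_state()['eef_pos'])
im=cams.camera('wrist')[:,:,::-1];cv2.imwrite('pics/w9.png',im);np.save('c9.npy',cams.get_calibration('wrist'))
s=cams.camera('scene')[:,:,::-1];cv2.imwrite('pics/s9.png',s)
for v in (112,125,140,152,200,230,260): 
    r=im[v].astype(float).mean(1);print(v,'L',r[296:318].astype(int),'R',r[334:358].astype(int))
print([(v,im[v,324].tolist()) for v in range(80,112,2)],[(v,im[v,324].tolist()) for v in range(140,190,3)])
E
```

```text
clock: 20.0
eef_pos: [362.8, -169.2, 72.2]
eef_rot: [3.137, 0.005, 0.06]
wrist_force: [-20.5, 0.1, 25.1]
finger_gap: 24.2
clock: 20.38
eef_pos: [363.0, -169.3, 72.3]
eef_rot: [3.137, 0.004, 0.06]
wrist_force: [-2.3, -0.5, 3.5]
finger_gap: 23.7
[-0.02063084 -0.0140524   0.00927115] [ 363.01596868 -169.28852481   72.26868117]
112 L [186 187 188 188 185 187 187 185 189 173 148 148 149 151 148 145 145 143
 143 145 142 141] R [150 148 148 142 143 152 121 105 110 107 106 108 105 104 108 110 108 104
 106 108 108 108 107 105]
125 L [195 195 195 194 194 194 197 197 185 155 147 147 154 153 151 147 145 144
 145 146 145 143] R [151 151 149 146 143 146 142 141 140 139 139 142 141 142 140 143 120 112
 112 113 114 115 114 113]
140 L [196 196 196 195 195 195 197 203 171 143 151 153 154 150 150 146 147 142
 141 145 144 146] R [149 149 149 145 145 148 145 138 132 133 137 139 138 138 140 137 142 141
 140 141 139 140 143 139]
152 L [178 180 179 179 182 184 186 159 145 149 154 153 156 156 156 157 154 151
 148 150 156 154] R [124 119 119 116 111 107 100 125 199 214 205 201 203 204 206 213 157 122
 129 130
[... 685 characters left out ...]
, [140, 149, 145]), (88, [139, 147, 144]), (90, [138, 147, 144]), (92, [138, 146, 145]), (94, [137, 146, 143]), (96, [142, 149, 147]), (98, [138, 147, 143]), (100, [136, 143, 141]), (102, [137, 144, 144]), (104, [138, 146, 145]), (106, [138, 147, 146]), (108, [140, 150, 144]), (110, [138, 145, 142])] [(140, [137, 146, 144]), (143, [139, 148, 144]), (146, [141, 148, 148]), (149, [129, 140, 137]), (152, [133, 142, 138]), (155, [139, 148, 145]), (158, [117, 123, 123]), (161, [117, 126, 125]), (164, [48, 87, 113]), (167, [91, 149, 187]), (170, [95, 151, 188]), (173, [91, 149, 188]), (176, [91, 148, 188]), (179, [93, 149, 187]), (182, [93, 150, 188]), (185, [92, 152, 187]), (188, [89, 148, 186])]
```

The tip is now resting on the bench, so its height is known. That lets me work out the lean directly from the tip and the handle/ring junction.

```bash
cat > lean.py <<'E'
from h import *
from scipy.optimize import brentq
np.set_printoptions(precision=1,suppress=True)
def lean(c,vt,vj,z,y=0.06):
    T=ray(c,[(324,vt)],z)[0];h=np.array([np.cos(y),np.sin(y),0]);k=np.array([0,0,1.])
    J=lambda a:T+81*(-np.sin(a)*h+np.cos(a)*k)+12*(np.cos(a)*h+np.sin(a)*k)
    a=brentq(lambda a:proj(c,[J(a)])[0,1]-vj,0.1,1.4);return T,np.degrees(a),(T+125*(-np.sin(a)*h+np.cos(a)*k))
E
python3 - <<'E'
from lean import *
c7=np.load('c7.npy',allow_pickle=True).item();c9=np.load('c9.npy',allow_pickle=True).item()
for z in (110,114,118): print(7,lean(c7,108,173,z), "grasp 461.2,-162.3,214.3")
for z in (-2,1,4): print(9,lean(c9,83,164,z),"grasp 363,-169.3,83.3")
E
```

```text
7 (array([ 557.5, -157.7,  110. ]), np.float64(36.28826467882853), array([ 483.7, -162.2,  210.8])) grasp 461.2,-162.3,214.3
7 (array([ 557.2, -157.7,  114. ]), np.float64(35.725630211630445), array([ 484.4, -162.1,  215.5])) grasp 461.2,-162.3,214.3
7 (array([ 556.9, -157.7,  118. ]), np.float64(35.166496274466894), array([ 485. , -162. ,  220.2])) grasp 461.2,-162.3,214.3
9 (array([ 472.9, -163.8,   -2. ]), np.float64(42.75714955886265), array([ 388.2, -168.9,   89.8])) grasp 363,-169.3,83.3
9 (array([ 472.5, -163.8,    1. ]), np.float64(42.20764573077779), array([ 388.7, -168.8,   93.6])) grasp 363,-169.3,83.3
9 (array([ 472.1, -163.8,    4. ]), np.float64(41.662184386307466), array([ 389.2, -168.8,   97.4])) grasp 363,-169.3,83.3
```

```bash
python3 -m handwheel '[[0,0,0,0],[-0.002,0,0.003,0],[-0.005,0,0.006,0],[-0.006,0,0.008,0]]' - 20;python3 -m handwheel '[[0,0,0,0],[0,0,0,0],[0,0,0,0]]' - 58; python3 - <<'E'
from lean import *
im=cams.camera('wrist')[:,:,::-1];c=cams.get_calibration('wrist')
r=im[:,324].astype(int);q=r[:,2]-r[:,0]
vt=next(v for v in range(60,120) if q[v]<30);vj=next(v for v in range(vt+30,200) if q[v]>55)
print(vt,vj,lean(c,vt,vj,1),read_state()['eef_pos'])
E
```

```text
clock: 20.98
eef_pos: [356.2, -169.6, 64.1]
eef_rot: [3.137, 0.006, 0.06]
wrist_force: [-7.4, 0.3, 9.1]
finger_gap: 24.0
clock: 21.35
eef_pos: [356.3, -169.6, 64.1]
eef_rot: [3.137, 0.006, 0.06]
wrist_force: [-2.1, 0.3, 3.1]
finger_gap: 23.7
66 156 (array([ 474.1, -163.5,    1. ]), np.float64(45.94114070454869), array([ 384.4, -168.9,   87.9])) [ 356.2 -169.6   64.1]
```

The lean is now about 46°. Lift, then bring the tip over the notched end with its edge at z≈90 mm.

```bash
python3 -m handwheel '[[0,0,-0.03,0],[0,0,-0.06,0],[0.02,-0.001,-0.09,0],[0.05,-0.0015,-0.09,0],[0.082,-0.0015,-0.09,0]]'; python3 -m handwheel '[[0,0,0,0],[0,0,0,0],[0,0,0,0],[0,0,0,0]]'; python3 - <<'E'
from lean import *
im=cams.camera('wrist')[:,:,::-1];c=cams.get_calibration('wrist');np.save('c10.npy',c);cv2.imwrite('pics/w10.png',im)
s=cams.camera('scene')[:,:,::-1];t=cams.camera('top')[:,:,::-1];cv2.imwrite('pics/s10.png',s);cv2.imwrite('pics/t10.png',t)
r=im[:,324].astype(int);q=r[:,2]-r[:,0]
print([(v,q[v]) for v in range(56,80,2)],[(v,q[v]) for v in range(146,166,2)])
p=read_state()['eef_pos'];print(p,p+[118,6,-63])
print(lean(c,66,156,90))
a=im[0:400,150:500];b=s[160:280,260:386]
cv2.imwrite('pics/v10.png',np.hstack([a,cv2.resize(b,(420,400),interpolation=cv2.INTER_CUBIC)]))
E
```

```text
clock: 22.02
eef_pos: [439.3, -162.6, 153.6]
eef_rot: [3.137, 0.006, 0.06]
wrist_force: [-1.8, -0.4, -1.8]
finger_gap: 23.7
clock: 22.52
eef_pos: [438.9, -162.7, 153.8]
eef_rot: [3.137, 0.006, 0.06]
wrist_force: [-0.5, 1.0, -1.3]
finger_gap: 24.3
[(56, np.int64(104)), (58, np.int64(108)), (60, np.int64(106)), (62, np.int64(107)), (64, np.int64(106)), (66, np.int64(95)), (68, np.int64(0)), (70, np.int64(7)), (72, np.int64(7)), (74, np.int64(3)), (76, np.int64(4)), (78, np.int64(7))] [(146, np.int64(9)), (148, np.int64(9)), (150, np.int64(10)), (152, np.int64(11)), (154, np.int64(10)), (156, np.int64(17)), (158, np.int64(83)), (160, np.int64(98)), (162, np.int64(97)), (164, np.int64(97))]
[ 439.1 -162.6  153.7] [ 557.1 -156.6   90.7]
(array([ 557. , -156.7,   90. ]), np.float64(46.09431836584167), array([ 467.1, -162.1,  176.7]))
```

View pics/v10.png

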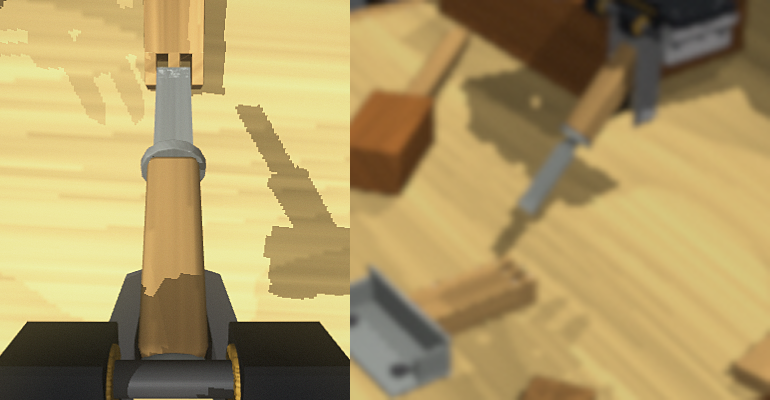

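The tip is centred over the pins (u 322 against the rail's 324), clear of the rail, and the rail is still square to the stop. Both measurements agree on a lean of about 45°, so I'm handing in.

```bash
python3 -c "
from cell import manip,read_state
print(read_state()['clock'],manip.sign_off())"
```

```text
the job is handed in; nothing more can be done
22.675 None
```

I turned the rail and butted it against the stop, then drew the chisel and finished holding it over the notched end. I handed in at 22.7 s; the system reports no verdict.

- **Rail:** its plain end lies flat against the middle of the stop (about 22 N felt at contact, then released). Later pictures show it square, centred and unmoved.
- **Tilting the chisel:** the moves allow no tool tilt, so I levered the blade on the rack slot. That reached only about 35° and slid the handle in the pads. Pressing the tip on clear bench brought it the rest of the way, and I then gripped at 58 N.
- **Final pose:**
  - The edge is at about (557, −157, 90) mm, roughly 76 mm above the centre of the notched end and 62 mm above its top face.
  - It is centred over the pins and did not touch the rail.
  - It stayed still over the last half second.

**Checks that disagreed:**
- The lean is 46° by the wrist view but about 40–43° by the scene view.
- The handle sits off-centre in the pads, about 26 mm by calculation. That is more than the handle and pad sizes should allow, so the figure is probably biased.

I saw no other tools or pieces move.

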